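# Find the thread hand of the sweets stand's finial and hold it lifted off

## Task

The empty three-tier sweets stand is being taken apart for washing. Undo the knurled brass finial that clamps the tiers to the post: nothing shows whether its coarse thread is right-handed or left-handed, so try turning it one way and the other to find which way it loosens, unscrew it and lift it straight off. Finish still holding the finial in the gripper, upright and still, about 5 cm above the top of the post (do not put it down or let go), and leave the other things on the sideboard where they are.

Things in the scene. Friction and masses are not known exactly. Their poses are not given: they have to be found in the camera images.
- stand: Three-tier aluminium sweets stand, fixed (cannot shift or turn). Origin: on its vertical axis at the sideboard's surface. Tiers of diameter 240, 194 and 150 mm, floors 27, 99 and 169 mm above the surface, rims 9 mm higher. Only the post and its seat collar (top at 190 mm, diameter 43 mm), both on the axis, stand higher than 181 mm. Its yaw tells nothing.
- post_top (a point): Top end of the stand's post, on the axis, 220 mm above the sideboard; hidden inside the finial until that is lifted off. The post stands 30 mm proud of the seat collar and is 21 mm thick, 33 mm over its thread.
- finial_mid (a point): Centre of the brass finial, 20 mm above its lower rim (210 mm above the sideboard while on the post), z up along its axis. A hollow knurled cylinder, diameter 45 mm, height 39 mm, with a shallow dome and a ball of diameter 17 mm on top, 64 mm high in all; 60 to 130 g. Its sides are vertical, to be gripped from above at any yaw.
- finial: The same finial, origin at the centre of its lower rim. Which way it unscrews is random and hidden. Wrong way: it stops hard within 20 degrees, and the fingers stall or slip round it. Right way: it turns almost freely, staying down on its seat. If let go part-way it stays as it is, so the turn may be made in several grasps.
- thread_start (a point): On the stand's axis at the seat collar, 190 mm up, inside the finial: the coarse two-start thread. The finial lifts straight off once turned 70 to 100 degrees (1.22 to 1.75 rad) from its start, anticlockwise from above if the thread is right-handed, clockwise if left-handed; beyond about 105 degrees it meets the next thread start. Lifted too early it is held after 1 to 5 mm.
- bonbonniere: Empty green glass bonbonnière with its lid and ball knob, one piece here, largest diameter 128 mm, height 157 mm, loose. Origin: centre of its underside. Leave alone.
- press: Beechwood ma'amoul press, loose, about 200 mm long along its x axis and 72 mm wide, 38 mm high when shut; its hinged upper half may stand part-way open, up to about 130 mm high. Origin: underside, 45 mm on the handle side of the round block's centre. Leave alone.
- fork1: Silver-tone plastic serving fork, loose, lying flat along its x axis, 230 mm long, 34 mm wide at the tines (+x), 8 mm high. Origin: underside at mid-length. Leave alone.
- fork2: The second serving fork, same as the first. Leave alone.
- saucer: Round white ceramic saucer, loose, diameter 144 mm, 20 mm high. Origin: centre of its underside. Leave alone.
- tea_glass: Small waisted tea glass with a gilt rim, loose, diameter 53 mm, 75 mm high. Origin: centre of its underside. Leave alone.

How it is judged (in metres and radians):
On the way, in this order (a step that is already met when the one before it is completed fails the run):
1. the finial is turned on the post, still down on its thread, by at least about 50 degrees (angle between the x axis of finial_mid and the x axis of stand, either way round above 0.85 rad and z of finial_mid in the frame of stand below 0.222 m), for 0.05 s.
2. the finial is lifted clear off the post (z of finial_mid in the frame of stand above 0.25 m), for 0.1 s.
At the end, for the whole second after the job is handed in: The finial is gripped by the fingers and still (under 3 cm/s), upright to 20 degrees, its lower rim 2 to 12 cm above the top of the post and its axis within 6 cm of the post's, touching nothing of the stand (z of finial_mid in the frame of stand between 0.26 and 0.36 m and horizontal distance between finial_mid and post_top below 0.06 m and angle between finial_mid's own z axis and vertical below 0.35 rad and contact force between the fingers and finial above 1 N and contact force between finial and stand below 0.1 N and linear speed of finial below 0.03 m/s); the arm keeps its last pose, push and grip.
It fails at once if the finial is dropped below its seat (z of finial_mid in the frame of stand below 0.19 m).
It fails at once if a bystander (bonbonnière, press, fork, saucer or tea glass) is moved by more than 25 mm (distance of any of bonbonniere, press, fork1, fork2, saucer, tea_glass from where it was at the start of the episode above 0.025 m).
It also fails if it takes over 51 s, if anything falls off the work surface, if the arm or the gripper's body presses on something with over 40 N, if the wrist force passes 120 N, or if a joint passes its speed limit or range.

## Robot

A 6-joint arm with a two-finger parallel gripper is mounted at the origin on the work surface. World frame = base frame: x ahead of the robot, y to its left, z up, the work surface at z = 0. Lengths are in m, angles in degrees, forces in N, time in s.
With the tool pointing down it reaches from about 0.4 to 0.825 m from the base axis. Payload 7 kg.
Tool frame: the origin (TCP) lies between the finger pads; the fingertips stand r.tcp_to_tips ahead of it and the grasp point (between the pads) lies 11 mm behind it (r.tcp_to_tips is the distance from the TCP to the fingertips, in m); z points along the fingers, y is the direction in which the jaws open and shut (so a half turn about z gives the same grasp; the last joint's range is limited). The gripper opens to 88 mm and grips with 3 to 60 N. Pads are 19 mm wide; open, the fingers measure 130 mm over their backs; the gripper's body (78 mm by 193 mm) begins 47 mm behind the grasp point.
Start: joints at [93.398, 20.546, 0.682, 0, -70.136, -16.507], TCP at [0.153, 0.657, 0.235] pointing down, gripper open.
Joint ranges: [-176.03, 176.03], [-82.01, 121.73], [-58.28, 71.71], [-173.87, 95.51], [-174.79, -0.11], [-173.66, 173.66]. Speed limits (degrees/s): [136.94, 136.94, 172.46, 180, 180, 180].

## Interface

Orientations are given as [roll, pitch, yaw] about the fixed x, y, z axes, in that order (R = Rz(yaw) Ry(pitch) Rx(roll)).
In Python, from plant import r, vision, nets gives the robot as it stands.
- The arm moves only by the tool move_arm, never from a script. Its arguments are lists of equal length, an entry for each row: "fingers": the opening, from 0 (shut) to 1 (fully open); "xyz": the shift along the tool's x, y, z normalised to -1 to 1, where 1 is 80 mm, a list of three; "roll": the turn about the tool's z normalised to -1 to 1, where 1 is 180 degrees. A call has 1 to 5 rows; each row is the pose to reach, as a shift and turn from the pose measured when the call began, along the tool's axes at that moment, turning the shorter way round; what a row does not reach only later rows make up. A row lasts 1/10 s, in which the tool goes at most 50 mm and 8.59 degrees, less where a joint would pass 70% of its speed; a pose out of reach is approached as far as the arm can. A call with a number of a shift or a turn outside -1 to 1 is refused whole. A call with a gripper value outside its range is refused whole. The fingers move at their own pace and stop on an object; "newtons" is the grip in N (left out, the last holds). Time passes only in rows, so rows that repeat a pose let the fingers close. It gives the time, the measured TCP pose, the force and the opening at its end, in the units of the state.
- r.get_state(): the state, without advancing time (a new reading comes with each control period).
- vision.capture(name): name is "scene" or "top"; returns a dict with "color" (420x560x3 uint8, red, green, blue), "range_z" (420x560 float32, m along the optical axis (not along the pixel's ray), 0 where there is no reading), "fx", "fy", "cx", "cy" (pixels), "rvec" (rotation vector, rad) and "tvec" (3), from world to camera coordinates, as OpenCV has them. Camera axes: x right, y down, z forward; pixel columns grow to the right and rows downward; lengths in m; the calibration is good to about 2 mm. A picture is of the moment at which its call begins.
- r.close_job(): hands the job in, once; it reports no verdict.
Trained networks look in the newest picture that a camera, given by its name, has taken for a name from the list of things; names that differ only in an ending like _2 or _b are one class to them, and where a whole thing is asked for, a point or a joint stands for the part that bears it (a point fixed in the world has none). Each returns a list of dicts, best first, with "confidence" (0 to 1); they miss things now and then, are a little off and sometimes report something else, mostly with a low value. They report only what shows in the picture. A call takes as long as a camera call.
- nets.recognise(camera, thing): "bbox" ([left, top, width, height] in pixels, round what is visible of it).
The state is a dict: "time_s": time; "joints": joint angles; "qd": joint speeds; "joint_torque": joint torques, N m; "tcp_pos": TCP position; "eef_rot": TCP orientation; "contact_force": force on the tool from outside, world axes, zero at the start; "moment": the same for the moment, N m; "gripper_width": finger opening in m.
Only numpy, scipy, OpenCV 4.12 (cv2) and the standard library are available. Lean on these libraries where they do the work, as an engineer would, in place of code of your own. Each camera call takes 0.05 s, during which the arm holds its last target. There are 200 camera calls.

## Working session

There is one attempt and no reset: what is moved stays moved. The work goes in short steps, Python scripts to look and compute and a tool call to move; the robot and the scene stay as the last step left them, time stands still between calls to the robot, and variables do not carry over. Pictures are saved under pics/ and viewed, about 8 in all and at most 12, crops included, and the job is handed in when it is done.

Besides the shell and the picture viewer there is one more tool, called after ">>>" as name(argument=value, ...) on one line, values as JSON. move_arm: Moves the arm, as the interface text tells. Scaled input: -1 to 1 covers 80 mm each way for a shift and 180 degrees each way for a turn. Its arguments: {"type":"object","properties":{"fingers":{"type":"array"},"xyz":{"type":"array"},"roll":{"type":"array"},"newtons":{"type":"number"}},"required":["fingers","xyz","roll"]}

```bash
mkdir -p pics
cat > h.py <<'E'
import numpy as np, cv2
from plant import r, vision, nets
def cap(n):
    c=vision.capture(n); R=cv2.Rodrigues(np.array(c["rvec"],float))[0]; t=np.array(c["tvec"],float).ravel()
    z=c["range_z"]; v,u=np.indices(z.shape)
    P=np.stack([(u-c["cx"])/c["fx"]*z,(v-c["cy"])/c["fy"]*z,z],-1)
    W=(P-t)@R; W[z==0]=np.nan
    return c,W
E
python3 - <<'E'
from h import *
s=r.get_state(); print({k:np.round(v,3).tolist() for k,v in s.items()}, r.tcp_to_tips)
im=[]
for n in("scene","top"):
    c,W=cap(n); 
    print(n,[ (t,[(b["bbox"],round(b["confidence"],2)) for b in nets.recognise(n,t)[:2]]) for t in("finial","stand","bonbonniere","press","tea_glass")])
    cv2.imwrite(f"pics/{n}0.png",c["color"][:,:,::-1])
    m=(W[...,2]>.2)&(W[...,2]<.26)
    for b in nets.recognise(n,"finial")[:1]:
        x,y,w,h=map(int,b["bbox"]); q=W[y:y+h,x:x+w].reshape(-1,3); 
        for lo,hi in((.16,.183),(.195,.229),(.229,.243),(.243,.27)):
            k=q[(q[:,2]>lo)&(q[:,2]<hi)]; print(lo,len(k), k.min(0).round(4) if len(k) else 0,k.max(0).round(4) if len(k) else 0,k.mean(0).round(4) if len(k) else 0)
E
```

```text
{'time_s': 0.0, 'joints': [93.4, 20.592, 0.634, -0.022, -70.136, -16.506], 'qd': [0.046, -0.011, -0.008, 0.073, 0.012, 0.044], 'joint_torque': [-0.001, -58.273, 29.306, 6.997, 0.007, -0.0], 'tcp_pos': [0.153, 0.657, 0.234], 'eef_rot': [179.905, -0.007, -13.114], 'contact_force': [0.398, 1.136, 0.444], 'moment': [-0.014, -0.023, 0.01], 'gripper_width': 0.088} 0.008
scene [('finial', [([292.5, 169.1, 16.7, 22.4], 0.79)]), ('stand', []), ('bonbonniere', [([254.8, 169.3, 86.2, 83.9], 0.7), ([126.7, 139.8, 41.9, 48.4], 0.66)]), ('press', [([172.5, 103.0, 39.8, 49.7], 0.62)]), ('tea_glass', [([232.6, 279.2, 21.0, 27.1], 0.87)])]
0.16 84 [ 0.4359 -0.003   0.1662] [0.5156 0.0451 0.1825] [0.4778 0.016  0.1733]
0.195 113 [0.5097 0.0379 0.1952] [0.5256 0.0785 0.2285] [0.5201 0.0624 0.2121]
0.229 112 [0.4825 0.0382 0.2291] [0.5258 0.0776 0.2428] [0.5119 0.058  0.2361]
0.243 33 [0.4956 0.0528 0.2433] [0.5116 0.0662 0.2575] [0.5054 0.0601 0.2513]
top [('finial', [([258.0, 217.2, 12.9, 15.5], 0.63)]), ('stand', [([230.5, 200.1, 67.1, 60.9], 0.85), ([142.9, 245.4, 40.5, 41.1], 0.75)]), ('bonbonniere', [([390.1, 183.5, 32.0, 32.5], 0.93)]), ('press', [([394.1, 235.9, 24.1, 60.4], 0.62)]), ('tea_glass', [([255.0, 145.7, 11.7, 17.4], 0.47)])]
0.16 23 [0.4856 0.0398 0.1624] [0.5347 0.0772 0.1778] [0.5128 0.0561 0.1694]
0.195 23 [0.4808 0.0393 0.1965] [0.5258 0.0754 0.2286] [0.4953 0.054  0.2177]
0.229 104 [0.4816 0.0392 0.2291] [0.5256 0.0753 0.243 ] [0.5024 0.0579 0.2359]
0.243 29 [0.484  0.0488 0.2433] [0.5171 0.0649 0.2634] [0.5022 0.0578 0.2505]
```

View pics/scene0.png

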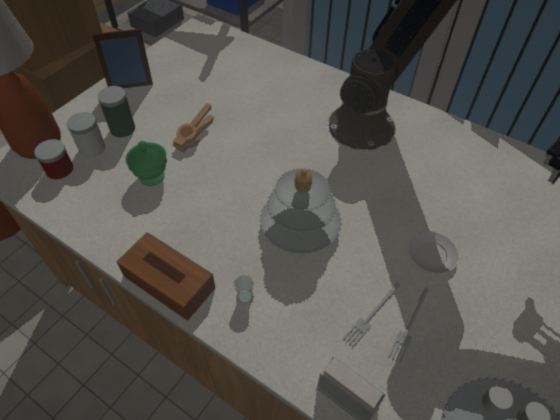

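View pics/top0.png

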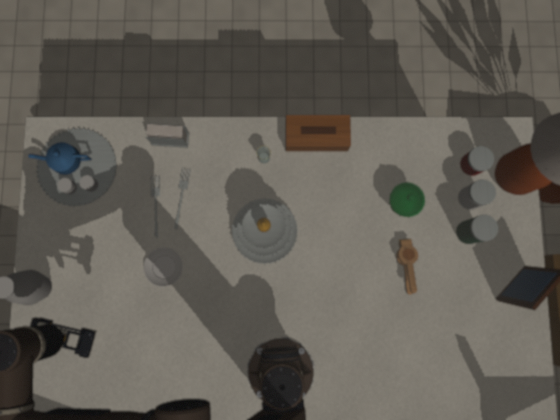

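Run:
```python
from h import *
from scipy.optimize import least_squares
for n in("scene","top"):
    c,W=cap(n); q=W.reshape(-1,3); q=q[np.hypot(q[:,0]-.505,q[:,1]-.058)<.04]
    k=q[(q[:,2]>.2)&(q[:,2]<.226)]
    f=least_squares(lambda p:np.hypot(k[:,0]-p[0],k[:,1]-p[1])-.0225,[.505,.058],loss="soft_l1",f_scale=.001); print(n,len(k),f.x)
    Q=W.reshape(-1,3)
    # things taller than 0.14 anywhere
    for zlo in (.10,):
        m=((W[...,2]>zlo)&(W[...,2]<.5)).astype(np.uint8)
        nl,l,st,ce=cv2.connectedComponentsWithStats(m)
        for i in range(1,nl):
            if st[i,4]>15: a=W[l==i]; print(n,st[i].tolist(),a.min(0).round(3),a.max(0).round(3))
    for lo,hi,rad in((.174,.182,.075),):
        k=Q[(Q[:,2]>lo)&(Q[:,2]<hi)]; d=np.hypot(k[:,0]-.505,k[:,1]-.058); k=k[(d>.06)&(d<.09)]
        f=least_squares(lambda p:np.hypot(k[:,0]-p[0],k[:,1]-p[1])-rad,[.505,.058],loss="soft_l1",f_scale=.002); print("rim",len(k),f.x)
```

```text
scene 109 [0.50194021 0.05736519]
scene [0, 0, 85, 140, 5437] [ 0.083 -1.372  0.1  ] [ 0.803 -0.767  0.5  ]
scene [340, 0, 116, 119, 6182] [-0.134 -0.067  0.1  ] [0.111 0.168 0.491]
scene [498, 0, 62, 19, 617] [-0.965  0.153  0.1  ] [-0.921  0.409  0.174]
scene [92, 29, 56, 38, 1611] [ 0.226 -0.933  0.1  ] [ 0.369 -0.792  0.226]
scene [97, 86, 32, 31, 734] [ 0.455 -0.746  0.1  ] [ 0.548 -0.65   0.162]
scene [66, 112, 31, 25, 574] [ 0.583 -0.76   0.1  ] [ 0.677 -0.666  0.133]
scene [543, 138, 17, 46, 445] [0.11  0.555 0.229] [0.183 0.616 0.342]
scene [127, 141, 37, 29, 737] [ 0.551 -0.51   0.1  ] [ 0.664 -0.389  0.158]
scene [267, 168, 69, 65, 2872] [ 0.415 -0.04   0.1  ] [0.6   0.155 0.258]
scene [324, 357, 59, 52, 1166] [0.835 0.354 0.1  ] [0.884 0.486 0.117]
rim 486 [0.50320688 0.05785854]
top 13 [0.50341808 0.0582031 ]
top [503, 112, 57, 79, 2922] [ 0.607 -0.932  0.1  ] [ 0.83  -0.768  0.483]
top [146, 123, 37, 14, 408] [0.836 0.354 0.1  ] [0.889 0.485 0.124]
top [47, 145, 23, 22, 271] [0.728 0.759 0.1  ] [0.808 0.839 0.132]
top [467, 179, 29, 27, 583] [ 0.584 -0.76   0.1  ] [ 0.676 -0.666  0.139]
top [391, 182, 34, 34, 761] [ 0.548 -0.513  0.1  ] [ 0.669 -0.394  0.165]
top [236, 201, 56, 56, 2249] [ 0.405 -0.037  0.1  ] [0.6   0.156 0.26 ]
top [465, 214, 33, 28, 698] [ 0.454 -0.745  0.1  ] [ 0.545 -0.651  0.168]
top [511, 267, 49, 43, 1175] [ 0.225 -0.921  0.1  ] [ 0.364 -0.792  0.229]
top [0, 270, 45, 35, 1225] [0.243 0.818 0.1  ] [0.359 0.911 0.26 ]
top [29, 317, 68, 42, 1287] [0.095 0.556 0.289] [0.213 0.749 0.499]
top [246, 347, 60, 73, 3115] [-0.109 -0.073  0.114] [0.109 0.107 0.347]
rim 339 [0.50399274 0.05833147]
```

The scene picture shows the brass finial at about (301,180), and the top picture shows it at (264,226). The fits put the stand's axis near (0.503, 0.058). The press, bonbonnière, forks, saucer and tea glass are all low and well clear of the straight path. I'll raise the tool and go across.

>>> move_arm(fingers=[1,1,1,1,1], xyz=[[0,0,-0.4],[0.3,0.3,-0.75],[0.65,0.65,-0.75],[1,1,-0.75],[1,1,-0.75]], roll=[0,0,0,0,0])

```text
time_s: 1.3
tcp_pos: [0.2147, 0.5581, 0.2961]
eef_rot: [-179.9, 0.0, -13.2]
contact_force: [-0.5, 0.9, 0.5]
gripper_width: 0.0874
```

>>> move_arm(fingers=[1,1,1,1], xyz=[[0.4,0.4,0],[0.8,0.8,0],[1,1,0],[1,1,0]], roll=[0,0,0,0])

```text
time_s: 1.7
tcp_pos: [0.2754, 0.46, 0.2967]
eef_rot: [-179.9, 0.0, -13.4]
contact_force: [0.1, 0.5, 0.3]
gripper_width: 0.0874
```

>>> move_arm(fingers=[1,1,1,1], xyz=[[0.4,0.4,0],[0.8,0.8,0],[1,1,0],[1,1,0]], roll=[0,0,0,0])

```text
time_s: 2.1
tcp_pos: [0.3356, 0.3624, 0.2969]
eef_rot: [-179.8, 0.0, -13.5]
contact_force: [0.4, 0.5, 0.5]
gripper_width: 0.0877
```

>>> move_arm(fingers=[1,1,1,1], xyz=[[0.4,0.4,0],[0.8,0.8,0],[1,1,0],[1,1,0]], roll=[0,0,0,0])

```text
time_s: 2.5
tcp_pos: [0.3957, 0.2652, 0.2967]
eef_rot: [-179.8, -0.0, -13.6]
contact_force: [0.6, 0.4, 0.6]
gripper_width: 0.0874
```

>>> move_arm(fingers=[1,1,1,1,1], xyz=[[0.4,0.4,0],[0.8,0.8,0],[1,1,0],[1,1,0],[1,1,0]], roll=[0.04,0.08,0.12,0.16,0.2])

```text
time_s: 3.0
tcp_pos: [0.4552, 0.1694, 0.2963]
eef_rot: [-179.9, 0.1, -49.9]
contact_force: [-0.4, 1.6, -0.2]
gripper_width: 0.088
```

>>> move_arm(fingers=[1,1,1,1,1], xyz=[[0,0,0],[0,0,0],[0,0,0],[0,0,0],[0,0,0]], roll=[0.04,0.08,0.12,0.16,0.18])

```text
time_s: 3.5
tcp_pos: [0.4554, 0.171, 0.2961]
eef_rot: [-179.9, 0.2, -82.6]
contact_force: [-0.0, 0.4, -0.7]
gripper_width: 0.0874
```

```bash
cat >> h.py <<'E'
def go(x,y,z,yaw=None):
    s=r.get_state(); p=np.array(s["tcp_pos"]); a=np.radians(s["eef_rot"])
    from scipy.spatial.transform import Rotation as Ro
    R=Ro.from_euler("xyz",a).as_matrix()
    d=R.T@(np.array([x,y,z])-p)/.08
    print(s["time_s"],p.round(4),np.round(s["eef_rot"],2),"j",np.round(s["joints"],1),"shift",d.round(3), "roll", None if yaw is None else round((s["eef_rot"][2]-yaw)/180,3))
E
python3 -c "
from h import *
go(.503,.058,.296,-83)"
```

```text
3.5 [0.4554 0.171  0.2961] [-179.95    0.18  -82.56] j [ 43.7   0.3 -16.5  -0.1 -73.1 -36.2] shift [ 1.478 -0.407 -0.003] roll 0.002
```

>>> move_arm(fingers=[1,1,1], xyz=[[0.5,-0.15,0],[0.95,-0.28,0],[0.95,-0.28,0]], roll=[0,0,0])

```text
time_s: 3.8
tcp_pos: [0.4887, 0.0976, 0.2956]
eef_rot: [-180.0, 0.1, -82.6]
contact_force: [-0.4, 0.5, -0.1]
gripper_width: 0.0878
```

>>> move_arm(fingers=[1,1,1], xyz=[[0.53,-0.13,0],[0.53,-0.13,0],[0.53,-0.13,0]], roll=[0,0,0])

```text
time_s: 4.1
tcp_pos: [0.5049, 0.0575, 0.2951]
eef_rot: [-180.0, 0.1, -82.7]
contact_force: [-0.0, -0.2, 0.1]
gripper_width: 0.088
```

```bash
python3 -c "
from h import *
go(.503,.058,.204)
c,W=cap('scene'); cv2.imwrite('pics/s1.png',cv2.resize(c['color'][110:260,220:420,::-1],None,fx=4,fy=4,interpolation=2))
"
```

```text
4.1 [0.5049 0.0575 0.2951] [-1.800e+02  1.500e-01 -8.272e+01] j [ 28.6   2.6 -14.3  -0.1 -73.1 -21.2] shift [-0.007  0.023  1.139] roll None
```

View pics/s1.png

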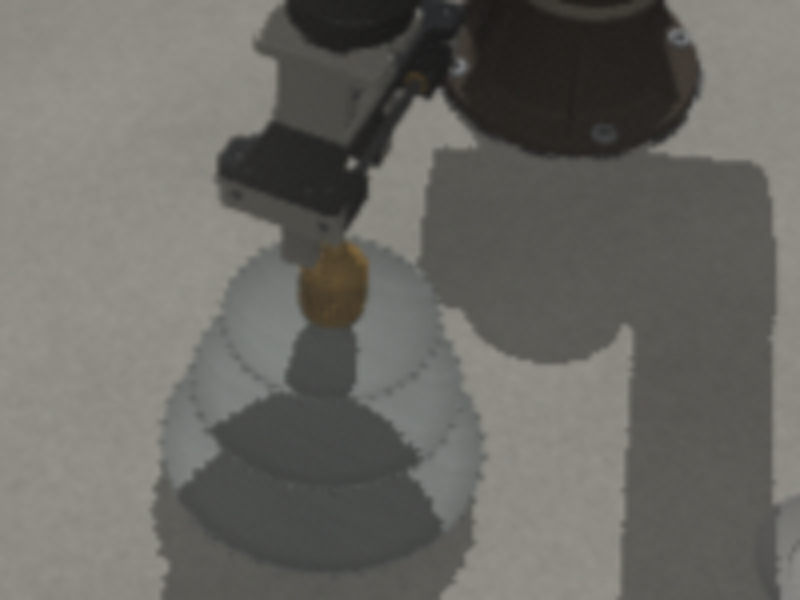

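The crop shows the finial at (333,285), with the gripper above it and slightly behind from this view. That matches being centred above it, so I'll go down.

>>> move_arm(fingers=[1,1,1,1,1], xyz=[[0,0.02,0.25],[0,0.02,0.5],[0,0.02,0.7],[0,0.02,0.9],[0,0.02,0.9]], roll=[0,0,0,0,0])

```text
time_s: 4.65
tcp_pos: [0.5017, 0.059, 0.2213]
eef_rot: [179.8, 0.1, -82.6]
contact_force: [-0.6, 0.6, -0.3]
gripper_width: 0.0879
```

>>> move_arm(fingers=[1,1,1], xyz=[[0,0,0.12],[0,0,0.23],[0,0,0.23]], roll=[0,0,0])

```text
time_s: 4.95
tcp_pos: [0.501, 0.0592, 0.2018]
eef_rot: [179.7, 0.1, -82.6]
contact_force: [0.6, -0.4, 0.4]
gripper_width: 0.0881
```

>>> move_arm(fingers=[0.4,0.4,0.4,0.4,0.4], xyz=[[0,0,0],[0,0,0],[0,0,0],[0,0,0],[0,0,0]], roll=[0,0,0,0,0], newtons=15)

```text
time_s: 5.45
tcp_pos: [0.5011, 0.0592, 0.202]
eef_rot: [179.7, 0.1, -82.6]
contact_force: [-0.4, -0.2, -0.9]
gripper_width: 0.0532
```

>>> move_arm(fingers=[0.3,0.3,0.3,0.3,0.3], xyz=[[0.015,-0.02,0],[0.015,-0.02,0],[0.015,-0.02,0],[0.015,-0.02,0],[0.015,-0.02,0]], roll=[0,0,0,0,0], newtons=15)

```text
time_s: 5.95
tcp_pos: [0.503, 0.0582, 0.2021]
eef_rot: [179.8, 0.1, -82.6]
contact_force: [0.8, -0.4, 0.8]
gripper_width: 0.0453
```

```bash
python3 -c "
from h import *
go(.503,.058,.204); s=r.get_state(); print(s['contact_force'],s['moment'],s['gripper_width'])
"
```

```text
5.95 [0.503  0.0582 0.2021] [ 1.7976e+02  1.1000e-01 -8.2570e+01] j [ 28.7   6.2 -22.7  -0.2 -61.3 -21.2] shift [ 0.002  0.001 -0.023] roll None
[ 0.77296074 -0.44692734  0.84129257] [-0.07981376 -0.29610414 -0.01585637] 0.04526439824762827
```

>>> move_arm(fingers=[0.3,0.3,0.3,0.3,0.3], xyz=[[0,0,0],[0,0,0],[0,0,0],[0,0,0],[0,0,0]], roll=[-0.03,-0.06,-0.09,-0.12,-0.12], newtons=20)

```text
time_s: 6.45
tcp_pos: [0.503, 0.0582, 0.2021]
eef_rot: [179.8, 0.2, -60.9]
contact_force: [-0.5, -0.1, 1.1]
gripper_width: 0.045
```

```bash
python3 -c "
from h import *
go(.503,.058,.204); s=r.get_state(); print(s['contact_force'],s['moment'],s['gripper_width'])
"
```

```text
6.45 [0.503  0.0582 0.2021] [179.81   0.2  -60.89] j [ 28.7   6.2 -22.7  -0.2 -61.3   0.5] shift [ 0.002  0.001 -0.023] roll None
[-0.52983308 -0.05110245  1.09486641] [ 0.00054581 -0.0744377   0.05271487] 0.04504481469159842
```

>>> move_arm(fingers=[0.3,0.3,0.3,0.3,0.3], xyz=[[0,0,0],[0,0,0],[0,0,0],[0,0,0],[0,0,0]], roll=[-0.03,-0.06,-0.09,-0.12,-0.12], newtons=20)

```text
time_s: 6.95
tcp_pos: [0.5029, 0.0582, 0.2022]
eef_rot: [179.9, 0.3, -39.4]
contact_force: [0.4, -0.4, 0.6]
gripper_width: 0.045
```

```bash
python3 -c "
from h import *
go(.503,.058,.204); s=r.get_state(); print(s['contact_force'],s['moment'],s['gripper_width'],s['joint_torque'])
"
```

```text
6.95 [0.5029 0.0582 0.2022] [179.9    0.25 -39.35] j [ 28.7   6.2 -22.7  -0.2 -61.3  22.1] shift [ 0.002  0.001 -0.023] roll None
[ 0.38905572 -0.39255442  0.58989808] [-0.0665517  -0.01206748  0.03312972] 0.045023858087731475 [ 1.15001982e-01 -3.59154296e+01  2.70532465e+01  6.25982568e+00
  3.23667261e-02  1.36558034e+00]
```

>>> move_arm(fingers=[0.3,0.3], xyz=[[0,0,0],[0,0,0]], roll=[0,0])

```text
time_s: 7.15
tcp_pos: [0.5029, 0.0582, 0.2022]
eef_rot: [179.9, 0.3, -39.5]
contact_force: [-0.2, 0.0, 1.5]
gripper_width: 0.0452
```

```bash
python3 -c "
from h import *
s=r.get_state(); print(s['moment'],s['joint_torque'],s['qd'])
"
```

```text
[-0.05526772 -0.11185252  0.01577608] [  0.07110717 -35.88865757  27.02793002   6.29090756   0.06204573
  -0.04719252] [ 0.03281413 -0.05244453  0.07450014  0.03043575 -0.20815593  0.83805849]
```

>>> move_arm(fingers=[0.3,0.3,0.3,0.3], xyz=[[0,0,0],[0,0,0],[0,0,0],[0,0,0]], roll=[0.03,0.06,0.09,0.09])

```text
time_s: 7.55
tcp_pos: [0.5029, 0.0582, 0.2022]
eef_rot: [179.8, 0.2, -55.9]
contact_force: [-0.9, -0.3, 1.2]
gripper_width: 0.0447
```

```bash
python3 -c "
from h import *
s=r.get_state(); print(s['eef_rot'],s['moment'],s['joint_torque'],s['qd'])
"
```

```text
[179.83118748   0.21542732 -55.91428097] [-0.02596091  0.09736488  0.00278974] [ -0.06040289 -35.75080633  27.0690912    6.41780242   0.14291335
  -1.36750113] [-0.02839036 -0.0885752   0.02414455 -0.01400415 -0.0924322   6.65566802]
```

>>> move_arm(fingers=[0.3,0.3,0.3,0.3,0.3], xyz=[[0,0,0],[0,0,0],[0,0,0],[0,0,0],[0,0,0]], roll=[-0.04,-0.08,-0.12,-0.16,-0.16])

```text
time_s: 8.05
tcp_pos: [0.5029, 0.0582, 0.2022]
eef_rot: [180.0, 0.3, -26.9]
contact_force: [0.7, -0.3, 0.5]
gripper_width: 0.0449
```

>>> move_arm(fingers=[0.3,0.3,0.3,0.3,0.3], xyz=[[0,0,0],[0,0,0],[0,0,0],[0,0,0],[0,0,0]], roll=[-0.04,-0.08,-0.12,-0.16,-0.16])

```text
time_s: 8.55
tcp_pos: [0.5029, 0.0582, 0.2022]
eef_rot: [-179.9, 0.3, 1.8]
contact_force: [1.0, -0.6, 0.1]
gripper_width: 0.0452
```

```bash
python3 -c "
from h import *
go(.503,.058,.204,2.5);s=r.get_state(); print(s['moment'],s['joint_torque'],s['contact_force'])
"
```

```text
8.55 [0.5029 0.0582 0.2022] [-179.91    0.25    1.84] j [ 28.7   6.2 -22.7  -0.2 -61.3  63.2] shift [ 0.001  0.003 -0.022] roll -0.004
[-0.14795423 -0.01783866 -0.02090089] [ 8.30853148e-02 -3.58866906e+01  2.69596928e+01  6.20403662e+00
 -4.14647206e-03  1.83428787e+00] [ 1.01553    -0.57153993  0.10168454]
```

Turned 84.4° freely. I'll lift gently by 8 mm and check the force.

>>> move_arm(fingers=[0.3,0.3,0.3,0.3,0.3], xyz=[[0,0,-0.02],[0,0,-0.04],[0,0,-0.07],[0,0,-0.1],[0,0,-0.1]], roll=[0,0,0,0,0])

```text
time_s: 9.05
tcp_pos: [0.5032, 0.0583, 0.2106]
eef_rot: [-179.9, 0.2, 1.8]
contact_force: [-0.1, 0.3, -0.3]
gripper_width: 0.045
```

```bash
python3 -c "
from h import *
go(.503,.058,.204,2.5);s=r.get_state(); print(s['moment'],s['contact_force'],s['gripper_width'])
"
```

```text
9.05 [0.5032 0.0583 0.2106] [-179.9     0.22    1.8 ] j [ 28.7   5.8 -22.   -0.2 -62.4  63.2] shift [-0.002  0.004  0.083] roll -0.004
[-0.03352544 -0.01243292  0.05340797] [-0.09229267  0.28566194 -0.27171213] 0.04499371221125374
```

>>> move_arm(fingers=[0.3,0.3,0.3,0.3,0.3], xyz=[[0,0,-0.08],[0,0,-0.16],[0,0,-0.24],[0,0,-0.32],[0,0,-0.35]], roll=[0,0,0,0,0])

```text
time_s: 9.55
tcp_pos: [0.5037, 0.0584, 0.2397]
eef_rot: [-179.9, 0.1, 1.8]
contact_force: [-1.0, 0.4, -0.1]
gripper_width: 0.0448
```

>>> move_arm(fingers=[0.3,0.3,0.3,0.3,0.3], xyz=[[0,0,-0.15],[0,0,-0.3],[0,0,-0.45],[0,0,-0.54],[0,0,-0.54]], roll=[0,0,0,0,0])

```text
time_s: 10.05
tcp_pos: [0.5043, 0.0585, 0.2844]
eef_rot: [-179.8, 0.0, 1.8]
contact_force: [-0.4, -0.4, -1.4]
gripper_width: 0.0453
```

>>> move_arm(fingers=[0.3,0.3,0.3], xyz=[[0,0,0],[0,0,0],[0,0,0]], roll=[0,0,0])

```text
time_s: 10.35
tcp_pos: [0.5042, 0.0584, 0.2839]
eef_rot: [-179.8, 0.1, 1.8]
contact_force: [0.1, 0.1, -1.5]
gripper_width: 0.045
```

```bash
python3 -c "
from h import *
go(.503,.058,.282);s=r.get_state(); print(s['contact_force'],s['gripper_width'])
c,W=cap('scene'); cv2.imwrite('pics/s2.png',cv2.resize(c['color'][90:240,220:420,::-1],None,fx=4,fy=4,interpolation=2))
q=W.reshape(-1,3); h=cv2.cvtColor(c['color'],cv2.COLOR_RGB2HSV).reshape(-1,3)
m=(np.hypot(q[:,0]-.503,q[:,1]-.058)<.03)&(q[:,2]>.2)
b=m&(h[:,1]>110); print('brass',b.sum(),np.percentile(q[b],[2,50,98],axis=0).round(3)); print('post',np.sort(q[m&~b][:,2])[:5].round(3), ((q[:,2]<.222)&m).sum())
"
```

```text
10.35 [0.5042 0.0584 0.2839] [-1.7984e+02  5.0000e-02  1.8100e+00] j [ 28.7   2.9 -15.4  -0.2 -71.7  63.2] shift [-0.015  0.005  0.024] roll None
[ 0.10812665  0.09848942 -1.53689048] 0.044964024167523674
brass 65 [[0.503 0.052 0.308]
 [0.518 0.063 0.318]
 [0.526 0.073 0.336]]
post [0.2   0.2   0.201 0.201 0.201] 83
```

View pics/s2.png

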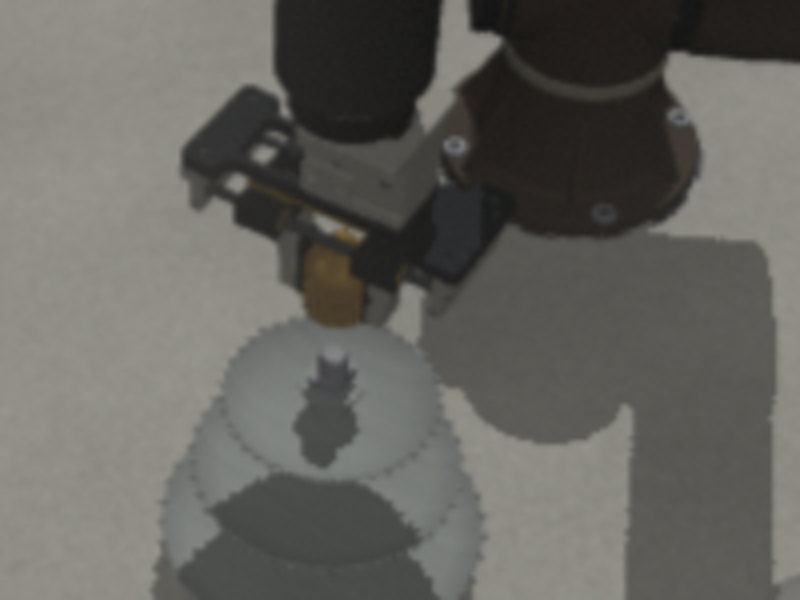

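The finial is in the jaws at about (333,285), upright. The bare post with its thread shows below it at (335,360). The measured force has dropped by about 1.5–2 N in z, which fits the finial's weight. I'll hand the job in.

```bash
python3 -c "
from h import *
print(r.close_job()); s=r.get_state(); print(s['time_s'],s['gripper_width'],s['tcp_pos'])"
```

```text
the job is handed in; nothing more can be done
None
the job is handed in; nothing more can be done
```

The finial is off the post, and I handed the job in at about 10.4 s with it still held in the gripper. No verdict was reported.

**Which way it loosens:** I gripped the finial at 20 N and turned it anticlockwise first. It turned freely, with no moment on the wrist beyond noise, so the thread is right-handed. I turned it back about 16° to check the readings and never pushed clockwise past its starting point, so I did not test the hard stop on that side. The net turn before lifting was about 84° anticlockwise.

**Last checks:**
- **Lift:** An 8 mm test lift met no resistance.
- **Hold:** The fingers are closed on it at 45 mm and the tool is still, pointing down to within about 0.2°.
- **Height:** From the tool height, its lower rim should be about 5 cm above the top of the post.
- **Position:** It is within about 2 mm of the post's axis.
- **Picture:** The last picture shows it upright in the jaws with the bare threaded post below.

**Readings that disagreed:** The last joint's torque read about 1.4 N m right after each turn, while the wrist moment stayed near zero. When I held the first turn still, the torque dropped to zero, so I took it as the joint slowing down rather than load on the finial.

I did not measure the bystanders again at the end; the tool passed well above them and met no contact.

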